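# Put the slicer's blade plates away and clamp the caddy to the first slip

### The job

Put the slicer set away: slide each blade plate that is in the drainer straight up out of its slot and stand it fully down in the caddy bay made for its width, and put the hand guard flat in the caddy's tray. When all are home, turn the caddy's thumbscrew clockwise (from above) until its drag clutch slips for the first time, and stop there. Keep the plates upright and leave everything else where it stands.

Things in the scene. Friction and masses are not known exactly. Their poses are not given: they have to be found in the camera images.
- drainer: White plastic drainer, fixed in place during a run: a plate 160 mm (x) by 116 mm (y), 8 mm thick, carrying three upright slots that run along its y, at x = -45, 0 and +45 mm. Each slot is 6.6 mm wide, 100 mm long and 35 mm deep (floor 8 mm, wall tops 43 mm above the origin). Origin: centre of its underside, on the cover board at z = 0.040; z up.
- caddy: Grey plastic storage caddy, fixed during a run: base plate 166 mm (x) by 216 mm (y), 10 mm thick, with three bays, a clamp jaw (aluminium bar across the +y ends of the bays, that the thumbscrew drives in by 3 mm), the thumbscrew on a round housing of 27 mm radius at (-47, 68) mm and the guard tray at (34, 66) mm. The bays lie at y < 22 mm. Origin: centre of its underside, at z = 0.040; z up.
- bay_narrow (a point): Centre of the floor of the narrow bay of the caddy, home of the narrow plate (1 pip on the base before it): a slot along the caddy's y, 62 mm long, 6.6 mm wide, 35 mm deep below its flared mouth (top of the flare 44 mm above this point). x across the slot, y along it, z up, as the caddy's.
- bay_middle (a point): Centre of the floor of the middle bay of the caddy, home of the middle plate (2 pips on the base before it): a slot along the caddy's y, 80 mm long, 6.6 mm wide, 35 mm deep below its flared mouth (top of the flare 44 mm above this point). x across the slot, y along it, z up, as the caddy's.
- bay_wide (a point): Centre of the floor of the wide bay of the caddy, home of the wide plate (3 pips on the base before it): a slot along the caddy's y, 98 mm long, 6.6 mm wide, 35 mm deep below its flared mouth (top of the flare 44 mm above this point). x across the slot, y along it, z up, as the caddy's.
- tray (a point): Centre of the floor of the guard tray in the caddy: inside 68 mm (caddy x) by 58 mm (caddy y), rim 12 mm high. Axes as the caddy's.
- wing (a point): Point on the thumbscrew's vertical axis, in its black wing grip, 72 mm above the caddy's origin. The wing is a flat bar 40 mm long (this point's x), 12 mm thick (its y), from 18 mm below this point (where it stands on a round flange of 17 mm radius) to 12 mm above it; the fingers take it by its 12 mm. The point turns with the wing.
- screw (a joint): Turn of the screw itself with its steel collar (rad), growing clockwise seen from above; it starts between 0.2 and 1.4 and comes hard up, tight, at 3.2. The collar carries a short black line. Turning takes 0.03 N m.
- clutch (a joint): Turn of the wing relative to the screw's collar (rad), 0 at the start, growing clockwise seen from above: it stays near 0 while the screw still turns, and grows when the drag clutch slips (0.12 N m), with the white line on the wing's flange running ahead of the collar's black line. The first slip is done when it passes 0.05; beyond 0.7 the clutch counts as overdriven.
- plate_narrow: The narrow blade plate, 56 mm wide (its y), 90 mm high (z), 1 dark dot: a steel sheet 4 mm thick (x) with a black grip rail 10 mm thick along the top, from 70 to 90 mm above the lower edge. 70 g. Origin: middle of its lower edge; z up the plate. It starts upright in one of the drainer's slots. May be absent.
- plate_middle: The middle blade plate, 74 mm wide (its y), 90 mm high (z), 2 dark dots: a steel sheet 4 mm thick (x) with a black grip rail 10 mm thick along the top, from 70 to 90 mm above the lower edge. 70 g. Origin: middle of its lower edge; z up the plate. It starts upright in one of the drainer's slots. May be absent.
- plate_wide: The wide blade plate, 92 mm wide (its y), 90 mm high (z), 3 dark dots: a steel sheet 4 mm thick (x) with a black grip rail 10 mm thick along the top, from 70 to 90 mm above the lower edge. 70 g. Origin: middle of its lower edge; z up the plate. It starts upright in one of the drainer's slots. May be absent.
- guard: White hand guard: foot 60 mm (x) by 50 mm (y), 12 mm high, with an upright round knob in the middle, 26 mm across, 30 mm across from 40 to 54 mm height, top at 56 mm. About 150 g. Origin: centre of its underside. It starts upright on the board between drainer and caddy; either way round fits the tray.
- ring_cutter: Bystander: a fluted pastry cutter ring, 63 mm across, 30 mm high; origin at the centre of its underside.
- honey: Bystander: a jar with a red lid, 65 mm across, 100 mm high; origin at the centre of its underside.
- mill: Bystander: a dark wooden pepper mill, 58 mm across, 170 mm high; origin at the centre of its underside.

How it is judged (in metres and radians):
On the way, in this order (a step that is already met when the one before it is completed fails the run):
1. every blade plate fully down in its own bay and the hand guard flat in the tray (horizontal distance between plate_narrow and bay_narrow below 0.007 m and z of plate_narrow in the frame of bay_narrow below 0.004 m and angle between each of plate_narrow, plate_middle, plate_wide's own z axis and vertical below 0.15 rad and horizontal distance between plate_middle and bay_middle below 0.007 m and z of plate_middle in the frame of bay_middle below 0.004 m and horizontal distance between plate_wide and bay_wide below 0.007 m and z of plate_wide in the frame of bay_wide below 0.004 m and horizontal distance between guard and tray below 0.009 m and z of guard in the frame of tray below 0.004 m and angle between guard's own z axis and vertical below 0.1 rad), for 0.2 s.
2. the screw is tight and the clutch has slipped once (value of joint screw above 3.1 rad and value of joint clutch between 0.05 and 0.7 rad), for 0.2 s.
At the end, for the whole second after the job is handed in: Each present plate upright in its own bay (within 7 mm of the bay centre, 4 mm of the floor, 0.15 rad tilt); guard at rest in the tray (within 9 mm of centre, 4 mm of floor, 0.1 rad); screw tight (above 3.1 rad), clutch slipped by 0.05 to 0.7 rad (all of step 1 and all of step 2 and linear speed of guard below 0.02 m/s); the robot touches nothing.
It fails at once if the clutch is driven on past its first slip (more than 0.7 rad) (value of joint clutch above 0.7 rad).
It fails at once if a blade plate is tipped over (more than 0.8 rad) (angle between any of plate_narrow, plate_middle, plate_wide's own z axis and vertical above 0.8 rad).
It fails at once if a bystander is moved more than 25 mm (distance of any of ring_cutter, honey, mill from where it was at the start of the episode above 0.025 m).
Of plate_narrow, plate_middle, plate_wide only 2 to 3 are there at a start; the rules pass over those that are not, and their reading is None.
At some moment in a run one of guard may be knocked a few centimetres aside while the robot is not near it.
It also fails if it takes over 210 s, if anything falls off the work surface, if the arm or the gripper's body presses on something with over 40 N, if the wrist force passes 120 N, or if a joint passes its speed limit or range.

### The arm

A 7-joint arm with a two-finger parallel gripper is mounted at the origin on a cart in front of the work surface, level with it; the furniture and walls round the work are solid. World frame = base frame: x ahead of the robot, y to its left, z up, the work surface at z = 0. Lengths are in mm, angles in rad, forces in N, time in s.
With the tool pointing down it reaches from about 400 to 850 mm from the base axis. Payload 4.4 kg.
Tool frame: the origin (TCP) lies midway between the tips of the shut fingers; the grasp point (between the pads) lies 19 mm behind it (ctrl.grasp_offset is the distance from the TCP to the grasp point, in mm); z points along the fingers, y is the line along which they close (so a half turn about z gives the same grasp; the last joint's range is limited). The gripper opens to 94 mm and grips with 3 to 60 N. Pads are 16 mm wide; open, the fingers measure 119 mm over their backs; the gripper's body (75 mm by 177 mm) begins 78 mm behind the grasp point.
Start: joints at [1.178, 0.628, 0.038, 1.517, -0.027, 0.996, -0.02], TCP at [208.688, -615.603, 205.478] pointing down, gripper open.
Joint ranges: [-3.06, 3.06], [-0.37, 2.12], [-1.25, 1.32], [0.18, 2.47], [-1.1, 4.24], [0.23, 1.98], [-2.94, 2.94]. Speed limits (rad/s): [2.57, 2.57, 3.14, 3.14, 3.14, 3.14, 3.14].

### API

Orientations are given as [roll, pitch, yaw] about the fixed x, y, z axes, in that order (R = Rz(yaw) Ry(pitch) Rx(roll)).
In Python, from plant import ctrl gives the robot as it stands.
- The arm moves only by the shell command python3 shift.py 'ROWS' [FORCE]. ROWS is a JSON object whose key "plan" holds a list of rows, 1 to 12 of them, each of 5 numbers: the finger opening in mm, then dx, dy, dz in mm, then a turn about the tool's z in rad; each row shifts and turns the commanded pose from where the row before left it, along the tool's axes as they then stand; what a row does not reach is not made up. A row lasts 1/10 s, in which the tool goes at most 50 mm and 0.15 rad, less where a joint would pass 70% of its speed; a pose out of reach is approached as far as the arm can. The fingers move at their own pace and stop on an object; FORCE is the grip in N (left out, the last holds). Time passes only in rows, so rows that do not move let the fingers close. It prints the time, the measured TCP pose, the force, the opening and the grip force at its end. Input that does not fit is refused with a message, and nothing moves.
- ctrl.get_state(): the state, without advancing time (a new reading comes with each control period).
- ctrl.get_image(name): name is "scene" or "side" or "wrist"; returns a dict with "frame" (400x640x3 uint8, blue, green, red), "depth" (400x640 float32, mm along the optical axis (not along the pixel's ray), 0 where there is no reading), "fovy" (degrees; the focal length in pixels is half the picture's height over the tangent of half this angle, whatever the lens; pixels are square), "cx", "cy" (the principal point, pixels), "R" (3x3) and "t" (3): a world point X has camera coordinates R X + t; the wrist camera has in their place "hand_eye" (4x4, takes a point from camera to tool coordinates, whose origin is the TCP and whose axes are the flange's). Camera axes: x right, y down, z forward; pixel columns grow to the right and rows downward; lengths in mm; the calibration is good to about 2 mm. A picture is of the moment at which its call begins: read the wrist's pose just before it.
- ctrl.job_done(): hands the job in; it is judged then, once.
The state is a dict: "time_s": time; "joint_positions": joint angles; "dq": joint speeds; "effort": joint torques, N m; "tcp_pos": TCP position; "eef_rot": TCP orientation; "force": force on the tool from outside, world axes, zero at the start; "wrist_torque": the same for the moment, N m; "opening": finger opening in mm; "finger_force": force on a finger pad.
Only numpy, scipy, OpenCV 4.12 (cv2) and the standard library are available. Lean on these libraries where they do the work, as an engineer would, in place of code of your own. Each camera call takes 0.05 s, during which the arm holds its last target. There are 200 camera calls.

## Working session

There is one attempt and no reset: what is moved stays moved. The work goes in short steps, Python scripts to look and compute and a shell command to move; the robot and the scene stay as the last step left them, time stands still between calls to the robot, and variables do not carry over. Pictures are saved under pics/ and viewed, at most 14 in all, crops included, and the job is handed in when it is done.

```bash
ls; mkdir -p pics
cat > h.py <<'E'
import numpy as np,cv2
from plant import ctrl
from scipy.spatial.transform import Rotation as Ro
def grab(n):
    s=ctrl.get_state(); g=ctrl.get_image(n)
    if 'hand_eye' in g and n=='wrist':
        T=np.eye(4);T[:3,:3]=Ro.from_euler('xyz',s['eef_rot']).as_matrix();T[:3,3]=s['tcp_pos']
        W=T@np.array(g['hand_eye'])
    else:
        R=np.array(g['R']);t=np.array(g['t']).ravel();W=np.eye(4);W[:3,:3]=R.T;W[:3,3]=-R.T@t
    g['W']=W; g['f']=200/np.tan(np.radians(g['fovy'])/2); return g
def save(g,fn):
    np.savez('pics/'+fn+'.npz',d=g['depth'],W=g['W'],f=g['f'],c=[g['cx'],g['cy']],im=g['frame']);cv2.imwrite('pics/'+fn+'.png',g['frame'])
def load(fn): return np.load('pics/'+fn+'.npz')
def cloud(z):
    d=z['d'];v,u=np.mgrid[:d.shape[0],:d.shape[1]]
    P=np.stack([(u-z['c'][0])/z['f']*d,(v-z['c'][1])/z['f']*d,d],-1)
    P=P@z['W'][:3,:3].T+z['W'][:3,3]; P[d<=0]=np.nan; return P
def onz(z,u,v,h):
    r=z['W'][:3,:3]@np.array([(u-z['c'][0])/z['f'],(v-z['c'][1])/z['f'],1]);o=z['W'][:3,3]
    return o+r*(h-o[2])/r[2]
E
python3 -c "
from h import *
for n in ['scene','side','wrist']:
    g=grab(n);save(g,n+'0');print(n,g['fovy'],g['W'].round(2).tolist())
print(ctrl.get_state(),ctrl.grasp_offset)
"
```

```text
pics
plant.py
shift.py
scene 52.200475103072705 [[-0.9, -0.26, 0.35, 218.07], [-0.44, 0.5, -0.75, 819.0], [0.02, -0.82, -0.57, 710.94], [0.0, 0.0, 0.0, 1.0]]
side 53.104590251522026 [[0.98, -0.08, 0.17, 443.28], [-0.19, -0.48, 0.86, -765.86], [0.01, -0.87, -0.49, 535.95], [0.0, 0.0, 0.0, 1.0]]
wrist 65.88521993042428 [[0.32, -0.92, -0.23, 274.32], [-0.95, -0.31, -0.08, -592.61], [-0.0, 0.24, -0.97, 383.34], [0.0, 0.0, 0.0, 1.0]]
{'time_s': 0.15, 'joint_positions': array([ 1.17820872,  0.62911351,  0.03844996,  1.51807954, -0.02698875,
        0.99630302, -0.01999382]), 'dq': array([ 1.00916390e-04, -2.79402730e-03, -9.29615524e-05, -4.06459483e-03,
       -9.53237735e-04,  9.84838111e-04,  4.91484765e-04]), 'effort': array([ 1.61106236e-03, -5.50097895e+01,  1.14501927e+00, -1.86818987e+01,
       -5.21077984e-02,  2.09255575e-02,  9.58512101e-05]), 'tcp_pos': array([ 208.52651075, -615.13936341,  204.7972603 ]), 'eef_rot': array([-3.14020716e+00,  1.40667710e-05,  3.26799980e-01]), 'force': array([-0.37992025,  0.21732431,  0.45042579]), 'wrist_torque': array([ 0.04563557, -0.01994823,  0.0193878 ]), 'finger_force': 0.0, 'opening': 94.09863610033779} 18.8
```

View pics/scene0.png

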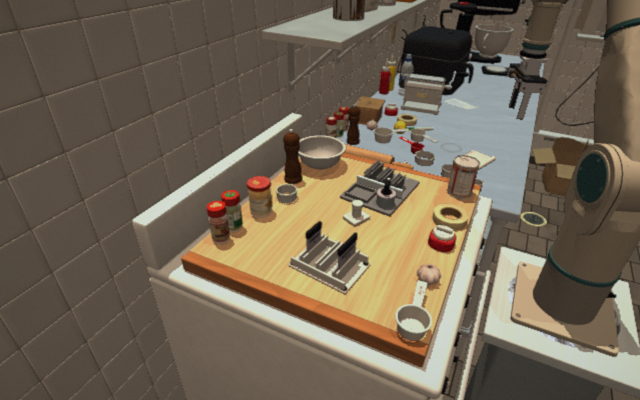

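View pics/side0.png

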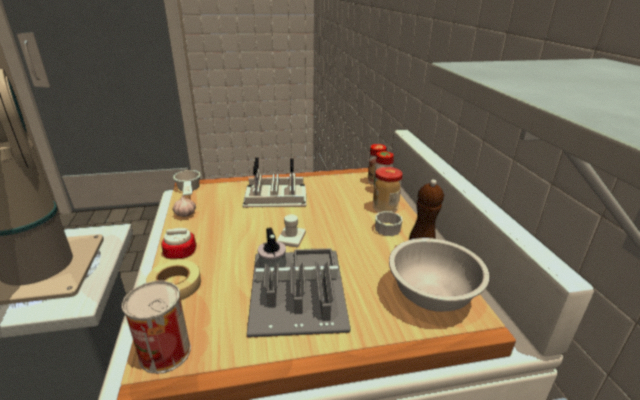

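The scene view shows the drainer near (330,262) with two plates (rails at (314,235) and (347,245)). The guard is at (356,212) and the caddy at (380,190). The side view shows the same, with caddy pips along its near edge at row 322. Next I'll get rough coordinates.

```bash
python3 -c "
from h import *
for n,pts in [('scene0',[(314,228),(347,239),(330,280),(357,204),(385,185),(380,195)]),('side0',[(256,165),(292,163),(275,205),(291,220),(270,238),(250,331),(347,328),(334,252)])]:
    P=cloud(load(n))
    for u,v in pts: print(n,u,v,P[v,u].round(0))
"
cat > to.py <<'E'
import sys
from h import *
# to.py x y z yaw : tool-axis delta (translation in current axes, and in axes after turning)
a=list(map(float,sys.argv[1:5]));s=ctrl.get_state();e=s['eef_rot'];p=s['tcp_pos']
d=np.array(a[:3])-p;dy=(a[3]-e[2]+np.pi)%(2*np.pi)-np.pi
M=Ro.from_euler('xyz',e).as_matrix();M2=Ro.from_euler('xyz',[np.pi,0,a[3]]).as_matrix()
print('now',p.round(1),e.round(3),'turn',round(-dy,3),'cur',(M.T@d).round(1),'after',(M2.T@d).round(1),'world',d.round(1))
E
python3 shift.py '{"plan":[[94, 0, 0, -50, 0], [94, 0, 0, -50, -0.15], [94, 0, 0, -50, -0.15], [94, 0, 0, -30, -0.15], [94, 0, 0, 0, -0.15], [94, 0, 0, 0, -0.15], [94, 0, 0, 0, -0.15], [94, 0, 0, 0, -0.15], [94, 0, 0, 0, -0.05]]}'
python3 to.py 500 -200 385 1.43
```

```text
time_s: 1.05
tcp_pos: [208.5, -615.4, 385.0]
eef_rot: [-3.141, -0.001, 1.431]
force: [-0.4, 0.8, -0.2]
opening: 94.3
finger_force: 0.0
now [ 208.5 -615.4  385. ] [-3.141e+00 -1.000e-03  1.431e+00] turn 0.001 cur [4.520e+02 2.308e+02 4.000e-01] after [452.2 230.3   0. ] world [291.5 415.4  -0. ]
```

```bash
python3 shift.py '{"plan":[[94, 38, 19, 0, 0], [94, 38, 19, 0, 0], [94, 38, 19, 0, 0], [94, 38, 19, 0, 0], [94, 38, 19, 0, 0], [94, 38, 19, 0, 0], [94, 38, 19, 0, 0], [94, 38, 19, 0, 0], [94, 38, 19, 0, 0], [94, 38, 19, 0, 0], [94, 38, 19, 0, 0], [94, 0, 0, 0, 0]]}'
python3 -c "
from h import *
g=grab('wrist');save(g,'w1');print(g['W'].round(2).tolist())
cv2.imwrite('pics/w1d.png',cv2.resize(g['frame'],(800,500),interpolation=cv2.INTER_CUBIC))"
```

```text
time_s: 2.25
tcp_pos: [478.8, -225.1, 385.5]
eef_rot: [3.14, -0.004, 1.437]
force: [-0.3, -0.6, -0.1]
opening: 94.0
finger_force: 0.0
[[0.99, -0.13, -0.03, 486.92], [-0.13, -0.96, -0.24, -156.03], [0.0, 0.24, -0.97, 564.48], [0.0, 0.0, 0.0, 1.0]]
```

View pics/w1d.png

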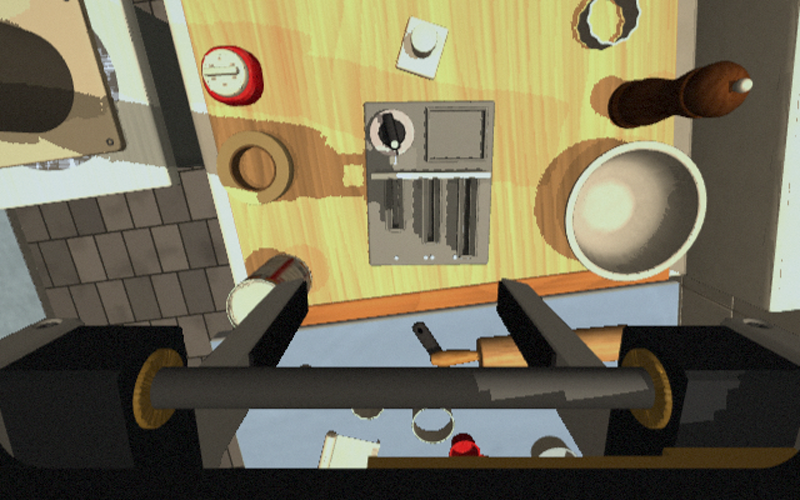

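The wrist view shows the caddy with corners at (364,102), (494,99), (488,264) and (369,265). The screw is top-left at (391,132), the tray top-right at (457,134), and the bays run 1, 2, 3 from left to right. The guard is at (420,45). I'll enlarge this.

```bash
python3 -c "
from h import *
z=load('w1');cv2.imwrite('pics/w1c.png',cv2.resize(z['im'][70:220,280:405],None,fx=4,fy=4,interpolation=cv2.INTER_CUBIC))"
```

```text
(no output)
```

View pics/w1c.png

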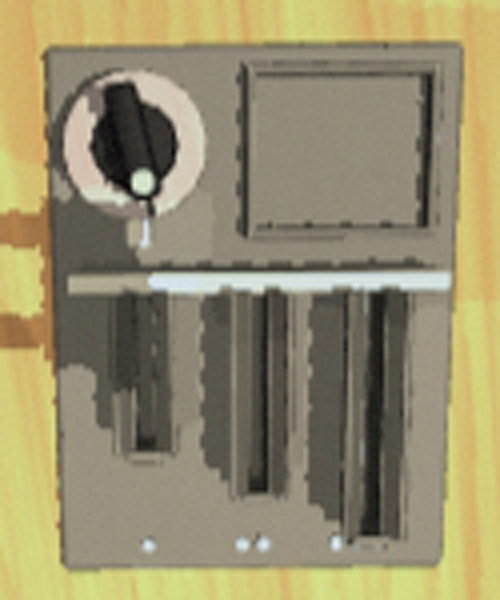

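```bash
cat > cad.py <<'E'
from h import *
z=load('w1')
q=[onz(z,280+u/4-.4,70+v/4-.4,50) for u,v in [(47,46),(463,42),(440,566),(65,568)]]
q=np.array(q);c=q.mean(0);ex=(q[1]-q[0])+(q[2]-q[3]);ey=(q[0]-q[3])+(q[1]-q[2])
yaw=np.arctan2(ex[1],ex[0]);yaw2=np.arctan2(-ey[0],ey[1])
print(q.round(1),c.round(1),yaw,yaw2,[np.linalg.norm(q[i]-q[(i+1)%4]).round(1) for i in range(4)])
E
python3 -c "
from cad import *
P=cloud(z);L=(P-c)@Ro.from_euler('z',(yaw+yaw2)/2).as_matrix()
np.set_printoptions(linewidth=200,suppress=True)
m=(abs(L[...,0])<90)&(abs(L[...,1])<110)
x,y,h=L[m].T[0],L[m].T[1],P[m][:,2]
# height map 2mm bins
for y0 in [-85,-70,-60,-50,-40,-25,0,15,30,66]:
    s=abs(y-y0)<2.5
    print(y0,' '.join(f'{xx}:{np.nanmedian(h[s&(abs(x-xx)<1.1)]):.0f}' for xx in range(-82,84,2) if (s&(abs(x-xx)<1.1)).any()))
for u,v,hh in [(149,545,50),(242,545,50),(264,545,50),(336,543,50),(142,182,124),(135,143,94)]:
    print(u,v,((onz(z,280+u/4-.4,70+v/4-.4,hh)-c)@Ro.from_euler('z',(yaw+yaw2)/2).as_matrix()).round(1))
"
```

```text
[[ 448.3  -89.4   50. ]
 [ 610.4 -109.6   50. ]
 [ 584.1 -322.3   50. ]
 [ 422.6 -301.5   50. ]] [ 516.3 -205.7   50. ] -0.12627070910053662 -0.1216998853128388 [np.float64(163.4), np.float64(214.3), np.float64(162.8), np.float64(213.7)]
-85 -82:48 -80:49 -78:49 -76:49 -74:49 -72:50 -70:50 -68:49 -66:48 -64:48 -62:50 -60:49 -58:50 -56:49 -54:49 -52:49 -50:49 -48:48 -46:50 -44:50 -42:49 -40:49 -38:49 -36:49 -34:50 -32:49 -30:49 -28:50 -26:49 -24:50 -22:49 -20:48 -18:49 -16:49 -14:49 -12:48 -10:49 -8:49 -6:49 -4:50 -2:49 0:48 2:49 4:49 6:49 8:49 10:49 12:49 14:49 16:49 18:50 20:49 22:49 24:49 26:49 28:49 30:49 32:49 34:50 36:49 38:56 40:83 42:83 44:81 46:82 48:72 50:84 52:84 54:90 56:92 66:50 68:50 70:48 72:50 74:49 76:49 78:50 80:49 82:48
-70 -82:48 -80:49 -78:50 -76:49 -74:49 -72:49 -70:49 -68:50 -66:49 -64:49 -62:49 -60:49 -58:50 -56:50 -54:49 -52:48 -50:49 -48:49 -46:49 -44:49 -42:49 -40:49 -38:49 -36:49 -34:49 -32:50 -30:49 -28:48 -26:50 -24:50 -22:49 -20:50 -18:49 -16:48 -14:49 -12:49 -6:83 -4:84 -2:84 0:85 2:84 4:84 6:83 18:49 20:49 22:49 24:49 26:49 28:49 30:48 32:49 34:49 36:7
[... 3589 characters left out ...]
 82:48
66 -82:48 -80:48 -78:49 -74:86 -72:86 -70:87 -68:86 -66:86 -64:87 -62:93 -60:93 -58:94 -56:93 -54:93 -52:123 -50:123 -48:123 -46:124 -44:123 -42:122 -40:94 -38:93 -36:94 -34:94 -32:91 -30:87 -28:86 -26:85 -24:86 -22:86 -20:68 -18:49 -16:49 -14:49 -12:49 -10:50 -8:50 -6:49 -4:60 -2:61 0:51 2:50 4:48 6:49 8:49 10:50 12:49 14:49 16:50 18:49 20:49 22:50 24:49 26:49 28:48 30:50 32:49 34:50 36:50 38:50 40:50 42:49 44:49 46:49 48:49 50:49 52:49 54:49 56:49 58:49 60:48 62:48 64:49 66:49 68:54 70:61 74:50 76:48 78:50 80:50 82:49
149 545 [-44.5 -96.7   0. ]
242 545 [ -4.4 -97.1   0. ]
264 545 [  5.2 -97.1   0. ]
336 543 [ 36.3 -96.6   0. ]
142 182 [-43.9  53.7  74. ]
135 143 [-46.9  68.   44. ]
```

```bash
python3 -c "
from cad import *
P=cloud(z);L=(P-c)@Ro.from_euler('z',(yaw+yaw2)/2).as_matrix()
m=(abs(L[...,0])<90)&(abs(L[...,1])<110)
x,y,h=L[m].T[0],L[m].T[1],P[m][:,2]
for x0 in [-46,-39,0,7,45.5,53]:
    s=abs(x-x0)<2
    print(x0,' '.join(f'{yy}:{np.nanmedian(h[s&(abs(y-yy)<.8)]):.0f}' for yy in np.arange(-94,26,1.5) if (s&(abs(y-yy)<.8)).any()))
"
python3 to.py 520 100 385 1.45
```

```text
[[ 448.3  -89.4   50. ]
 [ 610.4 -109.6   50. ]
 [ 584.1 -322.3   50. ]
 [ 422.6 -301.5   50. ]] [ 516.3 -205.7   50. ] -0.12627070910053662 -0.1216998853128388 [np.float64(163.4), np.float64(214.3), np.float64(162.8), np.float64(213.7)]
-46 -94.0:49 -92.5:51 -91.0:50 -89.5:50 -88.0:50 -86.5:48 -85.0:50 -83.5:49 -82.0:49 -80.5:50 -79.0:48 -77.5:50 -76.0:49 -74.5:48 -73.0:49 -71.5:49 -70.0:49 -68.5:49 -67.0:49 -65.5:48 -64.0:48 -62.5:49 -61.0:51 -59.5:50 -52.0:84 -50.5:84 -49.0:83 -47.5:64 -46.0:47 -44.5:48 -43.0:50 -41.5:50 -40.0:48 -38.5:49 -37.0:50 -35.5:49 -34.0:50 -32.5:50 -31.0:49 -29.5:49 -28.0:49 -26.5:48 -25.0:49 -23.5:49 -22.0:49 -20.5:49 -19.0:49 -17.5:50 -16.0:49 -14.5:50 -13.0:49 -11.5:47 -10.0:49 -8.5:48 -7.0:49 -5.5:49 -4.0:50 -2.5:516 -1.0:518 0.5:500 2.0:500 3.5:498 5.0:497 6.5:50 8.0:50 9.5:50 11.0:50 14.0:77 15.5:77 17.0:78 18.5:77 20.0:78 21.5:55 23.0:50 24.5:48
-39 -94.0:48 -92.5:49 -91.0:50 -89.5:50 -88.0:50 -86.5:49 -85.0:50 -83.5:49 -82.0:49 -80.5:49 -79.0:49 -77.5:49 -76.0:49 -74.5:50 -73.0:49 -71.5:48 -70.0:49 -68.5:50 -67.0:49 -65.5:50 -64.0:49 -62.5:50 -61.
[... 2063 characters left out ...]
5:89 -70.0:89 -68.5:91 -67.0:90 -65.5:89 -64.0:91 -62.5:88 -61.0:89 -59.5:90 -58.0:89 -56.5:92 -55.0:91 -53.5:90 -52.0:90 -50.5:89 -49.0:91 -47.5:90 -46.0:88 -44.5:91 -43.0:92 -41.5:90 -40.0:90 -38.5:90 -37.0:90 -35.5:89 -34.0:90 -32.5:90 -31.0:89 -29.5:89 -28.0:90 -26.5:88 -25.0:89 -23.5:90 -22.0:91 -20.5:91 -19.0:89 -17.5:91 -16.0:90 -14.5:90 -13.0:90 -11.5:90 -10.0:89 -8.5:91 -7.0:91 -5.5:90 -4.0:91 -2.5:90 -1.0:90 0.5:90 2.0:91 3.5:89 5.0:90 6.5:89 8.0:91 9.5:90 11.0:89 12.5:91 14.0:83 15.5:78 17.0:76 18.5:77 20.0:75 21.5:50 23.0:49 24.5:48
now [ 476.9 -228.8  385.4] [ 3.141e+00 -1.000e-03  1.433e+00] turn -0.017 cur [331.6  -2.4   0.8] after [331.6   3.2   0.4] world [ 43.1 328.8  -0.4]
```

```bash
python3 shift.py '{"plan":[[94, 45, 0, 0, 0], [94, 45, 0, 0, 0], [94, 45, 0, 0, 0], [94, 45, 0, 0, 0], [94, 45, 0, 0, 0], [94, 45, 0, 0, 0], [94, 45, 0, 0, 0], [94, 45, 0, 0, 0], [94, 10, 0, 0, 0], [94, 0, 0, 0, 0]]}'
python3 -c "
from h import *
g=grab('wrist');save(g,'w2');print(g['W'].round(2).tolist())
cv2.imwrite('pics/w2d.png',cv2.resize(g['frame'][40:260,200:480],None,fx=2.8,fy=2.7,interpolation=cv2.INTER_CUBIC))"
```

```text
time_s: 3.3
tcp_pos: [528.6, 134.7, 385.1]
eef_rot: [-3.141, 0.0, 1.429]
force: [-0.0, -0.5, 0.2]
opening: 94.2
finger_force: 0.0
[[0.99, -0.14, -0.04, 537.82], [-0.14, -0.96, -0.24, 204.46], [-0.0, 0.24, -0.97, 563.74], [0.0, 0.0, 0.0, 1.0]]
```

View pics/w2d.png

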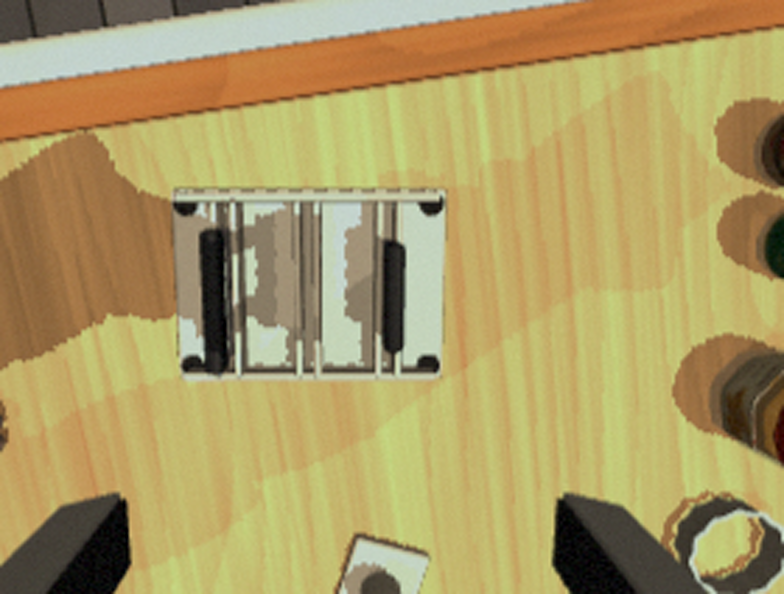

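The drainer view shows rails at crop (213,300), long, and (394,296), shorter. The middle slot is empty and the guard is at (385,575). I'll fit both rails from depth.

```bash
cat > rails.py <<'E'
from h import *
def rails(n,box,lo,hi,minpx=40):
    z=load(n);P=cloud(z);m=(P[...,2]>lo)&(P[...,2]<hi)&(P[...,0]>box[0])&(P[...,0]<box[1])&(P[...,1]>box[2])&(P[...,1]<box[3])
    k,lab=cv2.connectedComponents(m.astype(np.uint8))
    for i in range(1,k):
        q=P[lab==i]
        if len(q)<minpx: continue
        r=cv2.minAreaRect(q[:,:2].astype(np.float32));b=cv2.boxPoints(r)
        e=[b[1]-b[0],b[2]-b[1]];l=max(e,key=np.linalg.norm)
        print(len(q),'c',np.round(r[0],1),'size',np.round(r[1],1),'dir',round(np.arctan2(l[1],l[0])%np.pi,3),'z',np.median(q[:,2]).round(1))
E
python3 -c "
from rails import *
rails('w2',(400,620,60,280),130,145)
rails('w2',(400,620,60,280),80,88,10)
rails('w1',(400,700,-60,60),85,105)
"
```

```text
402 c [467.8 171.3] size [71.4 10.3] dir 1.429 z 136.8
295 c [557.4 161.5] size [54.6  9.8] dir 1.44 z 136.7
29 c [469.  215.9] size [13.2  3.2] dir 1.396 z 82.1
196 c [472.5 172.6] size [98.   5.6] dir 1.43 z 82.1
161 c [507.5 167.5] size [98.2  3.3] dir 1.416 z 82.0
156 c [518.2 165.9] size [98.3  3.3] dir 1.421 z 82.1
180 c [551.9 161.2] size [98.1  3.3] dir 1.438 z 81.9
45 c [567.4 197.3] size [22.1  3.2] dir 1.443 z 81.9
17 c [556.4 117.5] size [12.7  1.8] dir 1.443 z 82.1
407 c [527.7 -37.1] size [29.3 28. ] dir 1.448 z 94.0
```

Rail lengths of 71 and 55 mm identify the middle plate (left) and the narrow plate (right), so the wide plate is absent. Middle plate first.

```bash
python3 to.py 467.8 171.3 109 1.43
```

```text
now [528.8 132.6 385.1] [-3.141e+00  2.000e-03  1.426e+00] turn -0.004 cur [ 29.9 -65.8 276. ] after [ 29.7 -65.8 276.1] world [ -61.    38.7 -276.1]
```

```bash
python3 shift.py '{"plan":[[50, 15, -33, 0, 0], [50, 15, -33, 25, 0], [50, 0, 0, 45, 0], [50, 0, 0, 45, 0], [50, 0, 0, 45, 0], [50, 0, 0, 40, 0], [50, 0, 0, 10, 0], [50, 0, 0, 0, 0]]}' 20; python3 to.py 467.8 171.3 109 1.43
```

```text
time_s: 4.15
tcp_pos: [467.5, 171.0, 174.8]
eef_rot: [-3.14, 0.002, 1.424]
force: [0.1, 0.2, 0.4]
opening: 50.0
finger_force: 0.0
now [467.5 171.  174.8] [-3.140e+00  2.000e-03  1.424e+00] turn -0.006 cur [ 0.5  0.4 65.8] after [ 0.3  0.3 65.8] world [  0.3   0.3 -65.8]
```

```bash
python3 shift.py '{"plan":[[50, 0, 0, 25, -0.006], [50, 0, 0, 25, 0], [50, 0, 0, 16, 0], [50, 0, 0, 0, 0], [6, 0, 0, 0, 0], [6, 0, 0, 0, 0], [6, 0, 0, 0, 0], [6, 0, 0, 0, 0], [6, 0, 0, 0, 0], [6, 0, 0, 0, 0]]}' 25; python3 to.py 467.8 171.3 109 1.43
```

```text
time_s: 5.15
tcp_pos: [467.8, 173.4, 109.8]
eef_rot: [3.141, -0.0, 1.433]
force: [-0.5, -0.3, 2.3]
opening: 10.0
finger_force: 25.0
now [467.8 173.4 109.8] [ 3.141 -0.     1.433] turn 0.003 cur [-2.1  0.3  0.8] after [-2.1  0.3  0.8] world [-0.  -2.1 -0.8]
```

```bash
python3 shift.py '{"plan":[[6, 0, 0, -10, 0], [6, 0, 0, -20, 0], [6, 0, 0, -30, 0], [6, 0, 0, -30, 0], [6, 0, 0, -20, 0], [6, 0, 0, 0, 0], [6, 0, 0, 0, 0]]}'
python3 -c "
from rails import *
s=ctrl.get_state();print(s['tcp_pos'],s['force'])
g=grab('wrist');save(g,'w3')
s=ctrl.get_state();print(s['tcp_pos'],s['eef_rot'],s['opening'])
rails('w3',(400,620,60,280),200,260)
from cad import c,yaw,yaw2
t=(yaw+yaw2)/2;R=Ro.from_euler('z',t).as_matrix()
for n,p in [('narrow',(-45.7,-16.3,0)),('middle',(0.3,-25.3,0)),('tray',(33.5,66,0)),('screw',(-47,68,0))]: print(n,(R@p+c).round(1),t)
cv2.imwrite('pics/w3.png',g['frame'])
"
```

```text
time_s: 5.85
tcp_pos: [467.3, 173.2, 219.5]
eef_rot: [3.141, 0.0, 1.433]
force: [-0.2, -0.2, -1.0]
opening: 10.0
finger_force: 25.0
[467.310926   173.15038879 219.5120572 ] [-0.24079917 -0.17240866 -1.04344479]
[466.85160607 172.90928232 218.80478784] [-3.14028421e+00  9.79998424e-04  1.43278748e+00] 10.025623159780912
3197 c [468.3 179.2] size [31.9 55.3] dir 1.8 z 246.5
[[ 448.3  -89.4   50. ]
 [ 610.4 -109.6   50. ]
 [ 584.1 -322.3   50. ]
 [ 422.6 -301.5   50. ]] [ 516.3 -205.7   50. ] -0.12627070910053662 -0.1216998853128388 [np.float64(163.4), np.float64(214.3), np.float64(162.8), np.float64(213.7)]
narrow [ 469.  -216.2   50. ] -0.12398529720668772
middle [ 513.5 -230.9   50. ] -0.12398529720668772
tray [ 557.8 -144.4   50. ] -0.12398529720668772
screw [ 478.1 -132.4   50. ] -0.12398529720668772
```

View pics/w3.png

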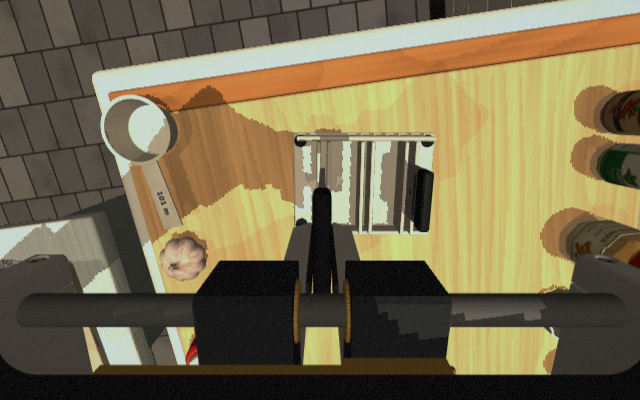

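The plate is held upright and the far end of its rail is at pixel (321,187). I'll measure that end along the tool x axis.

```bash
python3 -c "
from h import *
z=load('w3');P=cloud(z);t=np.array([466.9,172.9,218.8]);d=np.array([np.cos(1.433),np.sin(1.433),0])
for u in (317,321,325):
  for v in range(183,202,2): q=P[v,u]; print(u,v,q.round(1),((q-t)@d).round(1)) if q[2]>200 else 0
"
python3 to.py 513.5 -230.9 219 1.447
```

```text
317 187 [468.5 207.4 230.6] 34.3
317 189 [468.6 207.6 236.8] 34.6
317 191 [468.6 207.4 240.7] 34.4
317 193 [468.6 207.  243.6] 34.0
317 195 [468.6 206.6 246.2] 33.6
317 197 [468.5 205.8 247.2] 32.8
317 199 [468.3 204.6 246.7] 31.6
317 201 [468.2 203.7 247. ] 30.6
321 183 [470.7 207.3 220.8] 34.6
321 185 [470.7 207.3 226.5] 34.6
321 187 [470.7 207.4 232.3] 34.7
321 189 [470.7 207.3 236.9] 34.6
321 191 [470.7 207.2 241. ] 34.5
321 193 [470.7 206.9 244.4] 34.2
321 195 [470.6 206.4 246.8] 33.7
321 197 [470.5 205.5 247. ] 32.7
321 199 [470.3 204.1 245.8] 31.4
321 201 [470.3 203.7 248.1] 30.9
325 187 [472.9 206.9 231.3] 34.5
325 189 [472.9 207.1 237.1] 34.7
325 191 [472.8 206.9 241.1] 34.5
325 193 [472.7 206.8 245. ] 34.3
325 195 [472.6 205.8 245.3] 33.4
325 197 [472.5 205.2 247.2] 32.8
325 199 [472.4 204.2 247.2] 31.8
325 201 [472.2 203.1 246.8] 30.6
now [466.9 172.9 218.8] [-3.140e+00  1.000e-03  1.433e+00] turn -0.014 cur [-3.936e+02  1.018e+02  1.000e-01] after [-3.95e+02  9.62e+01 -2.00e-01] world [ 4.660e+01 -4.038e+02  2.000e-01]
```

```bash
python3 shift.py '{"plan":[[6, -20, 5, 0, -0.014], [6, -39, 10, 0, 0], [6, -39, 10, 0, 0], [6, -39, 10, 0, 0], [6, -39, 10, 0, 0], [6, -39, 10, 0, 0], [6, -39, 10, 0, 0], [6, -39, 10, 0, 0], [6, -39, 10, 0, 0], [6, -39, 10, 0, 0], [6, -20, 3, 0, 0], [6, 0, 0, 0, 0]]}'; python3 to.py 514 -228.6 109 1.447
```

```text
time_s: 7.1
tcp_pos: [514.5, -230.6, 217.3]
eef_rot: [-3.138, 0.001, 1.441]
force: [-0.4, 0.1, -1.0]
opening: 10.0
finger_force: 25.0
now [ 514.5 -230.6  217.3] [-3.138e+00  1.000e-03  1.441e+00] turn -0.006 cur [  2.   -0.3 108.3] after [  1.9  -0.7 108.3] world [  -0.5    2.  -108.3]
```

```bash
python3 shift.py '{"plan":[[6, 2, 0, 15, -0.006], [6, 0, -0.7, 20, 0], [6, 0, 0, 15, 0], [6, 0, 0, 5, 0], [6, 0, 0, 0, 0], [6, 0, 0, 0, 0]]}'; python3 -c "
from rails import *
g=grab('wrist');save(g,'w4');s=ctrl.get_state();print(s['tcp_pos'],s['eef_rot'])
cv2.imwrite('pics/w4c.png',cv2.resize(g['frame'][90:290,230:430],None,fx=3,fy=3,interpolation=cv2.INTER_CUBIC))"; python3 to.py 514 -228.6 109 1.447
```

```text
time_s: 7.7
tcp_pos: [516.1, -223.9, 164.8]
eef_rot: [3.141, -0.0, 1.454]
force: [-1.3, 0.2, 0.1]
opening: 9.9
finger_force: 25.0
[ 516.32212594 -224.20933178  165.082466  ] [ 3.14056358e+00 -2.79075864e-05  1.45343571e+00]
now [ 516.3 -224.2  165.1] [ 3.141 -0.     1.453] turn 0.006 cur [-4.6 -1.8 56.1] after [-4.6 -1.8 56.1] world [ -2.3  -4.4 -56.1]
```

View pics/w4c.png

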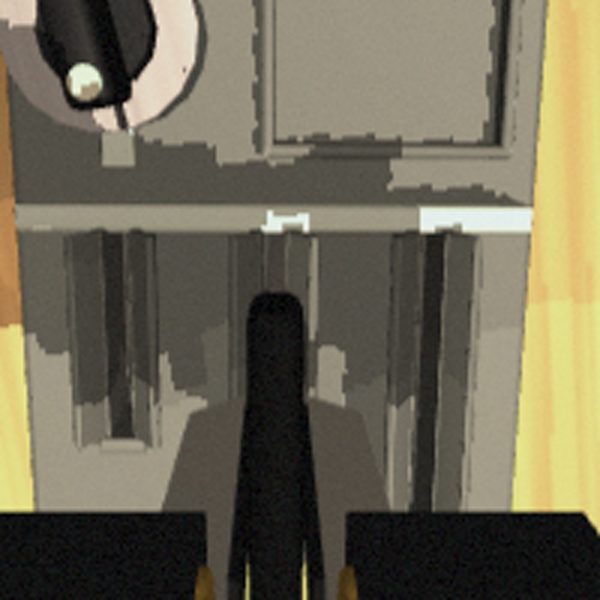

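The plate hangs just above the middle bay with the rail end at crop (275,295). The jaw's near edge is at row 232 and the narrow bay's end wall is at row 442. I'll measure the offset in this same picture.

```bash
cat > off.py <<'E'
import sys
from cad import *
n=sys.argv[1];zz=load(n);P=cloud(zz);t=-0.124;R=Ro.from_euler('z',t).as_matrix();L=(P-c)@R
s=ctrl.get_state();print('tcp caddy',((s['tcp_pos']-c)@R).round(1))
x,y,h=L[...,0],L[...,1],P[...,2]
x0=float(sys.argv[2]);hi=float(sys.argv[3])
m=(h>hi)&(h<hi+45)&(abs(x-x0)<9)&(y>-60)&(y<40)
print('rail end y',np.nanpercentile(y[m],99),'x mid',np.median(x[m&(y>np.nanpercentile(y[m],97)-8)]))
j=(h>73)&(h<81)&(y>5)&(y<30)&(abs(x-20)<60);print('jaw y',np.percentile(y[j],[2,98]),'x',np.percentile(x[j],[1,99]))
j=(h>74)&(h<100)&(x>-60)&(x<-30)&(y<0);print('narrow bay ymin',np.percentile(y[j],[1,2,4]) if j.any() else '')
for xc in (-46,0,46):
    for lo,hh in ((86.5,90),(90,93)):
        j=(h>lo)&(h<hh)&(abs(x-xc)<13)&(y>-20)&(y<10);a=x[j]-xc;print(xc,lo,np.median(a[a<0])+xc,np.median(a[a>0])+xc,end=' | ')
print()
E
python3 off.py w4 0 150
```

```text
[[ 448.3  -89.4   50. ]
 [ 610.4 -109.6   50. ]
 [ 584.1 -322.3   50. ]
 [ 422.6 -301.5   50. ]] [ 516.3 -205.7   50. ] -0.12627070910053662 -0.1216998853128388 [np.float64(163.4), np.float64(214.3), np.float64(162.8), np.float64(213.7)]
tcp caddy [  2.3 -18.3 115.1]
rail end y 16.293037500810605 x mid 0.5409283291551144
jaw y [13.03068617 20.57294058] x [-38.60100477  73.28194707]
narrow bay ymin [-52.35798916 -51.53456574 -49.79271986]
-46 86.5 -51.590572089974685 -38.31652047769301 | -46 90 -54.130070021049505 -35.61597640687503 | 0 86.5 -6.402183929743776 7.003406468923211 | 0 90 -9.589562812640098 9.74619040056986 | 46 86.5 38.305107969992726 51.809045591746255 | 46 90 35.39572533836379 54.38535164830735 |
```

```bash
python3 shift.py '{"plan":[[6, -4.6, -1.2, 0, 0], [6, 0, 0, 10, 0], [6, 0, 0, 10, 0], [6, 0, 0, 0, 0], [6, 0, 0, 0, 0]]}'; python3 to.py 514.5 -228.6 111.8 1.447
```

```text
time_s: 8.25
tcp_pos: [513.7, -228.9, 144.0]
eef_rot: [-3.14, -0.0, 1.453]
force: [0.3, 0.2, 0.1]
opening: 10.0
finger_force: 25.0
now [ 513.7 -228.9  144. ] [-3.14  -0.     1.453] turn 0.006 cur [ 0.3  0.8 32.2] after [ 0.4  0.8 32.2] world [  0.8   0.3 -32.2]
```

```bash
python3 shift.py '{"plan":[[6, 0, 0, 8, 0.006], [6, 0, 0, 8, 0], [6, 0, 0, 6, 0], [6, 0, 0, 4, 0], [6, 0, 0, 4, 0], [6, 0, 0, 2, 0], [6, 0, 0, 0, 0]]}'; python3 to.py 514.5 -228.6 111.8 1.447
```

```text
time_s: 8.95
tcp_pos: [513.9, -229.1, 112.2]
eef_rot: [-3.141, -0.0, 1.447]
force: [-0.5, -0.9, -0.6]
opening: 9.8
finger_force: 25.0
now [ 513.9 -229.1  112.2] [-3.141 -0.     1.447] turn -0.0 cur [0.5 0.5 0.4] after [0.5 0.5 0.4] world [ 0.6  0.5 -0.4]
```

```bash
python3 shift.py '{"plan":[[6, 0, 0, 2, 0], [6, 0, 0, 0, 0]]}'; python3 shift.py '{"plan":[[28, 0, 0, 0, 0], [28, 0, 0, 0, 0], [28, 0, 0, 0, 0], [28, 0, 0, -15, 0], [28, 0, 0, -40, 0], [28, 0, 0, -40, 0], [28, 0, 0, -20, 0], [28, 0, 0, 0, 0]]}'; python3 to.py 557.4 161.5 219 1.43
```

```text
time_s: 9.15
tcp_pos: [514.7, -229.2, 111.8]
eef_rot: [3.14, 0.001, 1.447]
force: [-2.0, -0.3, 6.5]
opening: 9.4
finger_force: 25.0
time_s: 9.95
tcp_pos: [516.1, -229.7, 228.5]
eef_rot: [3.135, 0.002, 1.446]
force: [0.4, -0.6, 0.4]
opening: 27.8
finger_force: 0.0
now [ 516.1 -229.7  228.5] [3.135e+00 2.000e-03 1.446e+00] turn 0.016 cur [393.3  -7.6   8.8] after [393.1 -14.    9.5] world [ 41.3 391.2  -9.5]
```

```bash
python3 shift.py '{"plan":[[40, 20, -1, 0, 0.016], [40, 40, -1.5, 0, 0], [40, 40, -1.5, 0, 0], [40, 40, -1.5, 0, 0], [40, 40, -1.5, 0, 0], [40, 40, -1.5, 0, 0], [40, 40, -1.5, 0, 0], [40, 40, -1.5, 0, 0], [40, 40, -1.5, 0, 0], [40, 40, -1, 0, 0], [40, 13, 0, 0, 0], [40, 0, 0, 0, 0]]}';  python3 to.py 557.4 161.5 109 1.435
```

```text
time_s: 11.15
tcp_pos: [553.7, 164.2, 224.2]
eef_rot: [-3.14, -0.0, 1.435]
force: [0.0, -0.6, 0.1]
opening: 40.0
finger_force: 0.0
now [553.7 164.2 224.2] [-3.14  -0.     1.435] turn -0.0 cur [ -2.2   4.2 115.2] after [ -2.2   4.  115.2] world [   3.7   -2.7 -115.2]
```

```bash
python3 shift.py '{"plan":[[40, -2.2, 4, 30, 0], [40, 0, 0, 30, 0], [40, 0, 0, 25, 0], [40, 0, 0, 0, 0], [40, 0, 0, 0, 0]]}';  python3 to.py 557.4 161.5 109 1.435
```

```text
time_s: 11.65
tcp_pos: [558.3, 157.4, 140.3]
eef_rot: [-3.141, 0.001, 1.429]
force: [1.0, -0.3, 0.7]
opening: 40.4
finger_force: 0.0
now [558.3 157.4 140.3] [-3.141e+00  1.000e-03  1.429e+00] turn -0.006 cur [ 4.  -1.5 31.3] after [ 4.  -1.5 31.3] world [ -0.9   4.1 -31.3]
```

```bash
python3 shift.py '{"plan":[[40, 3, -1, 16, -0.006], [40, 0, 0, 15, 0], [40, 0, 0, 0, 0], [6, 0, 0, 0, 0], [6, 0, 0, 0, 0], [6, 0, 0, 0, 0], [6, 0, 0, 0, 0], [6, 0, 0, 0, 0], [6, 0, 0, 0, 0]]}' 25;  python3 to.py 557.4 161.5 109 1.435
```

```text
time_s: 12.55
tcp_pos: [558.3, 162.5, 110.1]
eef_rot: [3.14, -0.0, 1.437]
force: [-1.5, -1.1, 5.5]
opening: 9.3
finger_force: 25.0
now [558.3 162.5 110.1] [ 3.14  -0.     1.437] turn 0.002 cur [-1.1 -0.8  1.1] after [-1.1 -0.8  1.1] world [-0.9 -1.  -1.1]
```

```bash
python3 shift.py '{"plan":[[6, 0, 0, -10, 0], [6, 0, 0, -20, 0], [6, 0, 0, -30, 0], [6, 0, 0, -30, 0], [6, 0, 0, -20, 0], [6, 0, 0, 0, 0], [6, 0, 0, 0, 0]]}'; python3 to.py 469.8 -215.3 219 1.447
```

```text
time_s: 13.25
tcp_pos: [557.4, 162.1, 219.2]
eef_rot: [-3.141, 0.0, 1.437]
force: [0.4, 0.4, -0.5]
opening: 9.7
finger_force: 25.0
now [557.4 162.1 219.2] [-3.141  0.     1.437] turn -0.01 cur [-385.8  -36.3    0.4] after [-3.854e+02 -4.030e+01  2.000e-01] world [-8.760e+01 -3.774e+02 -2.000e-01]
```

```bash
python3 shift.py '{"plan":[[6, -20, -2, 0, -0.01], [6, -39, -4, 0, 0], [6, -39, -4, 0, 0], [6, -39, -4, 0, 0], [6, -39, -4, 0, 0], [6, -39, -4, 0, 0], [6, -39, -4, 0, 0], [6, -39, -4, 0, 0], [6, -39, -4, 0, 0], [6, -37, -4, 0, 0], [6, -15, -2, 0, 0], [6, 0, 0, 0, 0]]}'; python3 to.py 469.8 -215.3 165 1.447
```

```text
time_s: 14.45
tcp_pos: [468.8, -215.5, 218.1]
eef_rot: [-3.139, -0.0, 1.442]
force: [0.4, -0.2, -0.7]
opening: 10.0
finger_force: 25.0
now [ 468.8 -215.5  218.1] [-3.139 -0.     1.442] turn -0.005 cur [ 0.3  1.2 53.1] after [ 0.3  1.  53.1] world [  1.    0.2 -53.1]
```

```bash
python3 shift.py '{"plan":[[6, 0, 1, 15, -0.005], [6, 0, 0, 20, 0], [6, 0, 0, 15, 0], [6, 0, 0, 3, 0], [6, 0, 0, 0, 0], [6, 0, 0, 0, 0], [6, 0, 0, 0, 0]]}'; python3 -c "
from rails import *
g=grab('wrist');save(g,'w5')
cv2.imwrite('pics/w5c.png',cv2.resize(g['frame'][90:290,230:430],None,fx=3,fy=3,interpolation=cv2.INTER_CUBIC))"; python3 to.py 469.8 -215.3 112 1.447; python3 off.py w5 -45 150|tail -5
```

```text
time_s: 15.15
tcp_pos: [472.1, -213.4, 167.2]
eef_rot: [3.14, 0.0, 1.452]
force: [-0.3, -0.2, -1.1]
opening: 9.7
finger_force: 25.0
now [ 472.  -213.7  167.2] [3.14  0.    1.452] turn 0.005 cur [-1.9 -2.  55.2] after [-1.9 -2.  55.2] world [ -2.2  -1.6 -55.2]
tcp caddy [-43.  -13.4 117.2]
rail end y 12.909746541320915 x mid -44.41614391843602
jaw y [ 9.61347463 20.69832615] x [-38.46995906  72.83303701]
narrow bay ymin [-27.86072546 -27.46079852 -26.52293094]
-46 86.5 -51.35321214885315 -38.41100067858412 | -46 90 -54.58111158242106 -35.78749666133474 | 0 86.5 -6.225239567931651 7.0603452044821795 | 0 90 -9.283439509565408 9.371225188466557 | 46 86.5 38.46579640302973 51.839572977306524 | 46 90 34.68186185933153 54.26644491384961 |
```

View pics/w5c.png

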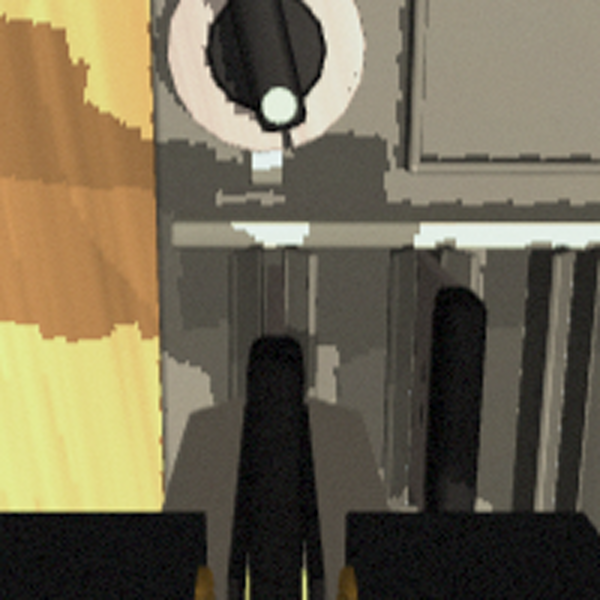

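The narrow plate sits over its bay with the rail end at (277,340). The middle plate stands upright at (460,400). I'll correct by (-1.7, -1.2) mm and lower.

```bash
python3 shift.py '{"plan":[[6, -1.7, -1.2, 5, 0.005], [6, 0, 0, 10, 0], [6, 0, 0, 8, 0], [6, 0, 0, 0, 0], [6, 0, 0, 0, 0]]}'; python3 to.py 470 -215.3 112 1.447
```

```text
time_s: 15.7
tcp_pos: [469.9, -215.1, 143.1]
eef_rot: [-3.141, -0.0, 1.447]
force: [0.2, 0.3, -1.0]
opening: 10.0
finger_force: 25.0
now [ 469.9 -215.1  143.1] [-3.141 -0.     1.447] turn -0.0 cur [-0.2  0.2 31. ] after [-0.2  0.2 31.1] world [  0.1  -0.2 -31.1]
```

```bash
python3 shift.py '{"plan":[[6, 0, 0, 8, 0], [6, 0, 0, 8, 0], [6, 0, 0, 6, 0], [6, 0, 0, 4, 0], [6, 0, 0, 4, 0], [6, 0, 0, 2, 0], [6, 0, 0, 1, 0], [6, 0, 0, 0, 0]]}'; python3 to.py 470 -215.3 112 1.447
```

```text
time_s: 16.5
tcp_pos: [470.3, -215.4, 112.0]
eef_rot: [3.141, 0.001, 1.447]
force: [-3.1, 1.2, 12.9]
opening: 9.8
finger_force: 25.0
now [ 470.3 -215.4  112. ] [3.141e+00 1.000e-03 1.447e+00] turn -0.0 cur [ 0.  -0.3  0. ] after [ 0.  -0.3  0. ] world [-0.3  0.1 -0. ]
```

```bash
python3 shift.py '{"plan":[[26, 0, 0, 0, 0], [26, 0, 0, 0, 0], [26, 0, 0, 0, 0], [26, 0, 0, -15, 0], [26, 0, 0, -40, 0], [26, 0, 0, -40, 0], [40, 20, 20, -40, 0], [60, 30, 20, -40, 0], [94, 30, 10, -40, 0], [94, 0, 0, 0, 0], [94, 0, 0, 0, 0]]}'; python3 -c "
from rails import *
g=grab('wrist');save(g,'w6');rails('w6',(430,640,-120,80),88,105);rails('w6',(430,640,-320,-150),125,150);rails('w6',(450,600,-80,60),48,56,200);s=ctrl.get_state();print(s['tcp_pos'],s['eef_rot'])
cv2.imwrite('pics/w6c.png',cv2.resize(g['frame'][0:300,150:550],None,fx=2,fy=2,interpolation=cv2.INTER_CUBIC))"; python3 off.py w6 0 125|tail -4
```

```text
time_s: 17.6
tcp_pos: [527.7, -144.3, 322.0]
eef_rot: [3.141, 0.001, 1.448]
force: [0.4, -0.8, 0.1]
opening: 62.5
finger_force: 0.0
458 c [527.1 -37.2] size [28.6 28.8] dir 3.021 z 94.0
380 c [ 468.5 -216.2] size [55.4 10.3] dir 1.449 z 138.6
448 c [ 513.4 -230.1] size [72.3  9. ] dir 1.448 z 138.8
1151 c [527.5 -36.8] size [59.9 50. ] dir 1.142 z 51.2
[ 526.51147203 -145.40341095  320.84065312] [-3.13960282e+00  9.44310945e-04  1.44635877e+00]
rail end y 11.262513841136318 x mid -0.49523568446403343
jaw y [12.95519164 21.14142435] x [-39.21782654  73.62560633]
narrow bay ymin [-51.07799685 -49.90362805 -48.87532347]
-46 86.5 -51.79935398389226 -38.84610215794517 | -46 90 -54.796215251884654 -35.80086264750038 | 0 86.5 -6.607540248447652 6.136579179708395 | 0 90 -9.952782841625396 10.187276159483348 | 46 86.5 38.19372538375989 51.47244223591693 | 46 90 35.480798050150334 54.6373074200087 |
```

View pics/w6c.png

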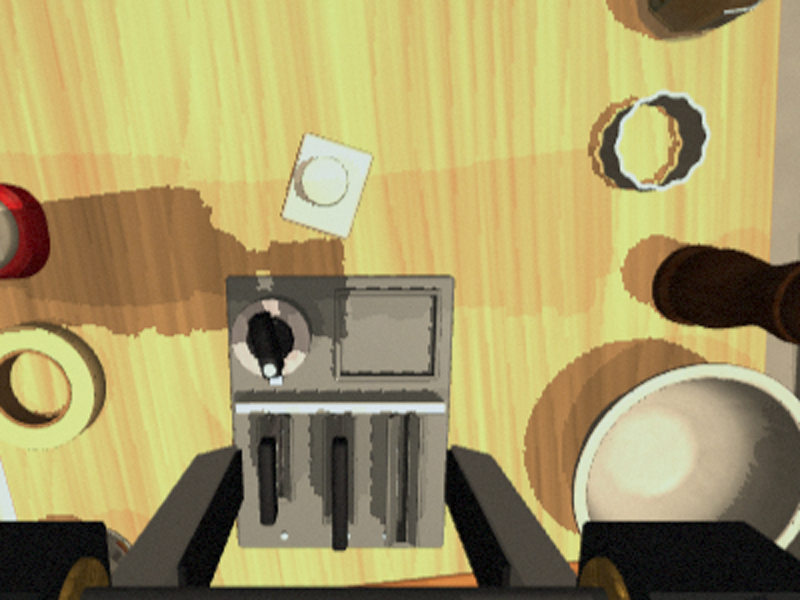

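Both plates are down: rail tops match the floor at z=50. The guard is undisturbed at (527,-37) with its long axis at 1.142. I'll grasp the knob at yaw 2.0 and place it at yaw 0.734.

```bash
python3 shift.py '{"plan":[[60, 0, 0, 0, -0.14], [60, 0, 0, 0, -0.14], [60, 0, 0, 0, -0.14], [60, 0, 0, 0, -0.134], [60, 0, 0, 0, 0]]}'; python3 to.py 527.3 -37 68 2.0
```

```text
time_s: 18.15
tcp_pos: [525.8, -146.3, 319.8]
eef_rot: [-3.138, -0.002, 1.999]
force: [-0.4, 1.0, -0.0]
opening: 59.5
finger_force: 0.0
now [ 525.8 -146.3  319.8] [-3.138e+00 -2.000e-03  1.999e+00] turn -0.001 cur [ 98.2  47.6 251.8] after [ 98.7  46.8 251.8] world [   1.5  109.3 -251.8]
```

```bash
python3 shift.py '{"plan":[[60, 33, 16, 0, 0], [60, 33, 16, 20, 0], [60, 32.5, 15, 35, 0], [60, 0, 0, 40, 0], [60, 0, 0, 40, 0], [60, 0, 0, 30, 0], [60, 0, 0, 10, 0], [60, 0, 0, 0, 0], [60, 0, 0, 0, 0]]}'; python3 to.py 527.3 -37 68 2.0
```

```text
time_s: 19.05
tcp_pos: [529.9, -35.8, 147.7]
eef_rot: [3.14, 0.001, 1.999]
force: [0.1, -0.9, 0.4]
opening: 60.1
finger_force: 0.0
now [529.9 -35.8 147.7] [3.140e+00 1.000e-03 1.999e+00] turn -0.001 cur [-0.  -3.  79.7] after [-0.1 -2.9 79.7] world [ -2.6  -1.2 -79.7]
```

```bash
python3 shift.py '{"plan":[[60, 0, -2.5, 30, 0], [60, 0, 0, 30, 0], [60, 0, 0, 20, 0], [60, 0, 0, 0, 0], [20, 0, 0, 0, 0], [20, 0, 0, 0, 0], [20, 0, 0, 0, 0], [20, 0, 0, 0, 0], [20, 0, 0, 0, 0], [20, 0, 0, 0, 0]]}' 25; python3 to.py 527.3 -37 68 2.0
```

```text
time_s: 20.05
tcp_pos: [527.7, -36.7, 67.8]
eef_rot: [3.14, 0.001, 2.001]
force: [-0.4, -0.3, 6.9]
opening: 29.2
finger_force: 25.0
now [527.7 -36.7  67.8] [3.140e+00 1.000e-03 2.001e+00] turn 0.001 cur [-0.1 -0.5 -0.2] after [-0.1 -0.5 -0.2] world [-0.4 -0.3  0.2]
```

```bash
python3 shift.py '{"plan":[[20, 0, 0, -20, 0], [20, 0, 0, -40, 0.12], [20, 0, 0, -40, 0.14], [20, 0, 0, 0, 0.14], [20, 0, 0, 0, 0.14], [20, 0, 0, 0, 0.14], [20, 0, 0, 0, 0.14], [20, 0, 0, 0, 0.14], [20, 0, 0, 0, 0.14], [20, 0, 0, 0, 0.14], [20, 0, 0, 0, 0.027], [20, 0, 0, 0, 0]]}'; python3 to.py 558.2 -144.4 120 0.734
```

```text
time_s: 21.25
tcp_pos: [526.7, -36.4, 166.8]
eef_rot: [-3.141, 0.001, 0.736]
force: [0.1, 0.2, -1.5]
opening: 29.2
finger_force: 25.0
now [526.7 -36.4 166.8] [-3.141e+00  1.000e-03  7.360e-01] turn 0.002 cur [-49.1 101.2  46.8] after [-48.9 101.3  46.8] world [  31.5 -108.   -46.8]
```

```bash
python3 shift.py '{"plan":[[20, -8, 16, 0, 0], [20, -16, 34, 0, 0], [20, -16, 34, 10, 0], [20, -9, 17, 10, 0], [20, 0, 0, 10, 0], [20, 0, 0, 0, 0], [20, 0, 0, 0, 0]]}'; python3 to.py 558.2 -144.4 78 0.734
python3 -c "
from h import *
g=grab('wrist');save(g,'w7');cv2.imwrite('pics/w7c.png',cv2.resize(g['frame'][90:320,180:480],None,fx=2.5,fy=2.5,interpolation=cv2.INTER_CUBIC))"
```

```text
time_s: 21.95
tcp_pos: [557.6, -141.9, 136.5]
eef_rot: [-3.139, -0.0, 0.737]
force: [-0.2, 0.5, -0.2]
opening: 28.9
finger_force: 25.0
now [ 557.6 -141.9  136.5] [-3.139 -0.     0.737] turn 0.003 cur [-1.3  2.4 58.5] after [-1.3  2.3 58.5] world [  0.6  -2.5 -58.5]
```

View pics/w7c.png

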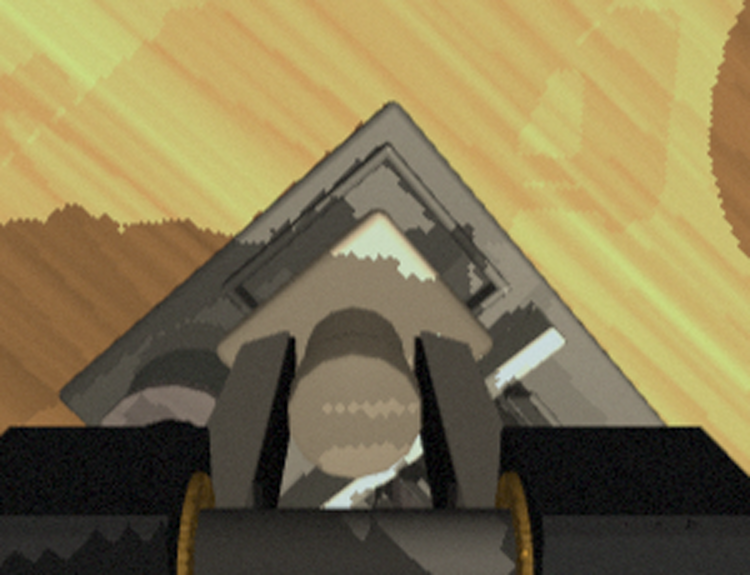

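The guard is held square to the tray, with its corner at (380,212) below and parallel to the tray corner at (388,150). Lowering.

```bash
python3 shift.py '{"plan":[[20, -1.3, 2.3, 15, 0], [20, 0, 0, 15, 0], [20, 0, 0, 8, 0], [20, 0, 0, 0, 0], [20, 0, 0, 0, 0]]}'; python3 to.py 558.2 -144.4 78 0.734
```

```text
time_s: 22.5
tcp_pos: [559.2, -146.3, 99.4]
eef_rot: [3.141, -0.001, 0.735]
force: [0.7, -0.1, -1.1]
opening: 29.2
finger_force: 25.0
now [ 559.2 -146.3   99.4] [ 3.141e+00 -1.000e-03  7.350e-01] turn 0.001 cur [ 0.6 -2.1 21.4] after [ 0.6 -2.1 21.4] world [ -1.    1.9 -21.4]
```

```bash
python3 shift.py '{"plan":[[20, 0.5, -1.5, 6, 0], [20, 0, 0, 6, 0], [20, 0, 0, 5, 0], [20, 0, 0, 3, 0], [20, 0, 0, 1.5, 0], [20, 0, 0, 0, 0], [20, 0, 0, 0, 0]]}'; python3 to.py 558.2 -144.4 78 0.734
```

```text
time_s: 23.2
tcp_pos: [557.8, -145.4, 77.8]
eef_rot: [-3.141, 0.0, 0.734]
force: [-1.6, 0.6, 5.9]
opening: 29.5
finger_force: 25.0
now [ 557.8 -145.4   77.8] [-3.141  0.     0.734] turn -0.0 cur [ 1.  -0.5 -0.2] after [ 1.  -0.5 -0.2] world [0.4 1.  0.2]
```

```bash
python3 shift.py '{"plan":[[54, 0, 0, 0, 0], [54, 0, 0, 0, 0], [54, 0, 0, 0, 0], [54, 0, 0, -15, 0], [54, 0, 0, -40, 0], [54, 0, 0, -40, -0.14], [54, -20, 0, -40, -0.14], [54, -20, 0, -40, -0.14], [54, 0, 0, -30, -0.14], [54, 0, 0, 0, -0.14], [54, 0, 0, 0, 0], [54, 0, 0, 0, 0]]}'; python3 -c "
from rails import *
g=grab('wrist');save(g,'w8')
rails('w8',(430,520,-170,-90),116,130);rails('w8',(530,600,-190,-100),95,115);rails('w8',(500,610,-200,-90),57,66)
rails('w8',(430,640,-320,-170),125,150)
s=ctrl.get_state();print(s['tcp_pos'],s['eef_rot'],s['joint_positions'].round(2))
cv2.imwrite('pics/w8c.png',cv2.resize(g['frame'][60:280,180:480],None,fx=2.6,fy=2.6,interpolation=cv2.INTER_CUBIC))"
```

```text
time_s: 24.4
tcp_pos: [534.2, -178.0, 281.7]
eef_rot: [-3.14, -0.0, 1.43]
force: [0.1, -0.6, -0.3]
opening: 53.9
finger_force: 0.0
415 c [ 478.1 -132.5] size [12.3 39.7] dir 1.696 z 122.9
514 c [ 556.  -145.1] size [28.4 28.8] dir 3.003 z 103.9
690 c [ 558.  -144.5] size [66.1 76.1] dir 3.023 z 60.9
1269 c [ 555.1 -145.6] size [50.1 58.8] dir 3.028 z 61.1
81 c [ 541.8 -187.8] size [ 1.  83.1] dir 3.017 z 61.0
209 c [ 470.9 -199.2] size [20.6 10. ] dir 1.422 z 138.3
588 c [ 513.1 -230.7] size [73.2 10.1] dir 1.446 z 138.8
[ 534.16693798 -177.82823184  281.51197156] [-3.13996677e+00 -2.43991232e-04  1.43092084e+00] [ 0.58  0.46 -0.47  1.65  0.23  1.09 -0.09]
```

View pics/w8c.png

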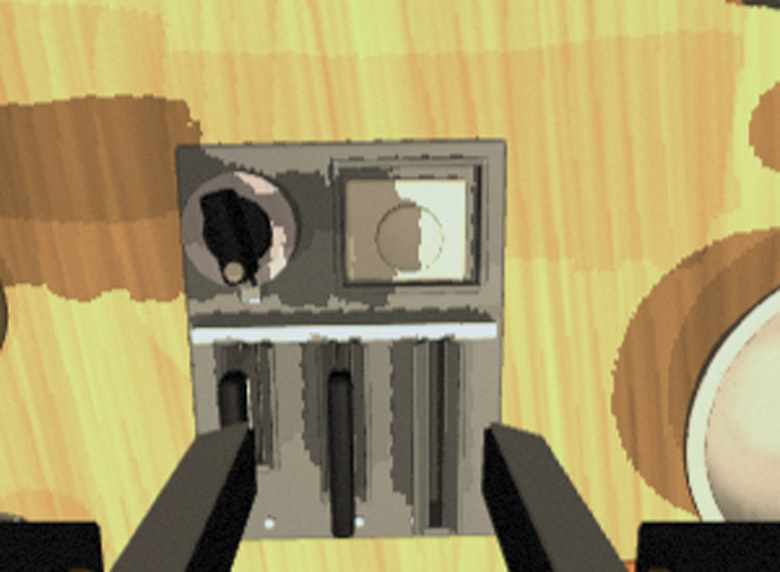

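The guard is flat in the tray, 3 mm off centre. The wing is centred at (478.1,-132.5) with its long axis at 1.696. Going to the screw.

```bash
python3 shift.py '{"plan":[[34, 0, 0, 0, -0.13], [34, 0, 0, 0, -0.136], [34, 0, 0, 0, 0]]}' 20; python3 to.py 478.1 -132.5 160 1.696
```

```text
time_s: 24.75
tcp_pos: [534.4, -177.5, 281.4]
eef_rot: [-3.14, -0.001, 1.699]
force: [0.4, 0.4, 0.2]
opening: 34.8
finger_force: 0.0
now [ 534.4 -177.5  281.4] [-3.140e+00 -1.000e-03  1.699e+00] turn 0.003 cur [ 51.7 -49.9 121.5] after [ 51.7 -50.2 121.4] world [ -56.3   45.  -121.4]
```

```bash
python3 shift.py '{"plan":[[34, 17, -17, 0, 0], [34, 17, -17, 20, 0], [34, 17.5, -16, 40, 0], [34, 0, 0, 40, 0], [34, 0, 0, 20, 0], [34, 0, 0, 0, 0], [34, 0, 0, 0, 0]]}'; python3 to.py 478.1 -132.5 98 1.696
```

```text
time_s: 25.45
tcp_pos: [478.8, -133.0, 162.5]
eef_rot: [-3.141, -0.0, 1.698]
force: [-0.6, -0.1, -0.0]
opening: 33.7
finger_force: 0.0
now [ 478.8 -133.   162.5] [-3.141 -0.     1.698] turn 0.002 cur [ 0.6 -0.6 64.5] after [ 0.6 -0.6 64.5] world [ -0.7   0.5 -64.5]
```

```bash
python3 shift.py '{"plan":[[34, 0.6, -0.6, 25, 0], [34, 0, 0, 25, 0], [34, 0, 0, 14, 0], [34, 0, 0, 0, 0], [34, 0, 0, 0, 0]]}'; python3 to.py 478.1 -132.5 98 1.696
```

```text
time_s: 25.95
tcp_pos: [479.1, -132.8, 99.6]
eef_rot: [3.14, 0.001, 1.699]
force: [0.1, 0.0, -0.2]
opening: 33.8
finger_force: 0.0
now [ 479.1 -132.8   99.6] [3.140e+00 1.000e-03 1.699e+00] turn 0.003 cur [ 0.5 -0.9  1.6] after [ 0.5 -0.9  1.6] world [-1.   0.3 -1.6]
```

```bash
cat > st.py <<'E'
from h import *
s=ctrl.get_state();print('T',s['wrist_torque'].round(3),'F',s['force'].round(1),'yaw',s['eef_rot'][2].round(3),'p',s['tcp_pos'].round(1),'q',s['joint_positions'].round(2),'op',s['opening'].round(1))
E
python3 st.py; python3 shift.py '{"plan":[[34, 0.5, -0.7, 1, 0], [8, 0, 0, 0, 0], [8, 0, 0, 0, 0], [8, 0, 0, 0, 0], [8, 0, 0, 0, 0], [8, 0, 0, 0, 0], [8, 0, 0, 0, 0]]}' 20; python3 st.py; python3 shift.py '{"plan":[[8, 0, 0, 0, 0.05], [8, 0, 0, 0, 0.05]]}'|tail -1; python3 st.py;python3 shift.py '{"plan":[[8, 0, 0, 0, 0.05], [8, 0, 0, 0, 0.05]]}'|tail -1; python3 st.py
```

```text
time_s: 26.65
tcp_pos: [478.9, -132.2, 97.9]
eef_rot: [3.138, 0.0, 1.7]
force: [4.4, 0.6, 0.7]
opening: 11.8
finger_force: 20.0
finger_force: 20.0
finger_force: 20.0Traceback (most recent call last):
  File "st.py", line 2, in <module>
    s=ctrl.get_state();print('T',s['wrist_torque'].round(3),'F',s['force'].round(1),'yaw',s['eef_rot'][2].round(3),'p',s['tcp_pos'].round(1),'q',s['joint_positions'].round(2),'op',s['opening'].round(1))
                                                                                                                                                                                    ^^^^^^^^^^^^^^^^^^
AttributeError: 'float' object has no attribute 'round'
Traceback (most recent call last):
  File "st.py", line 2, in <module>
    s=ctrl.get_state();print('T',s['wrist_torque'].round(3),'F',s['force'].round(1),'yaw',s['eef_rot'][2].round(3),'p',s['tcp_pos'].round(1),'q',s['joint_positions'].round(2),'op',s['opening'].round(1))
                                                                                                                                    
[... 480 characters left out ...]
                                                                                                 ^^^^^^^^^^^^^^^^^^
AttributeError: 'float' object has no attribute 'round'
Traceback (most recent call last):
  File "st.py", line 2, in <module>
    s=ctrl.get_state();print('T',s['wrist_torque'].round(3),'F',s['force'].round(1),'yaw',s['eef_rot'][2].round(3),'p',s['tcp_pos'].round(1),'q',s['joint_positions'].round(2),'op',s['opening'].round(1))
                                                                                                                                                                                    ^^^^^^^^^^^^^^^^^^
AttributeError: 'float' object has no attribute 'round'
```

```bash
sed -i "s/,'op'.*/)/" st.py; python3 st.py; for i in 1; do :; done; python3 shift.py '{"plan":[[8, 0, 0.5, 0, 0.1], [8, 0, 0, 0, 0.1]]}'|tail -1; python3 st.py;python3 shift.py '{"plan":[[8, 0, 0, 0, 0.1], [8, 0, 0, 0, 0.1]]}'|tail -1; python3 st.py
```

```text
T [-0.05  -1.252  0.025] F [4.6 0.3 0.8] yaw 1.498 p [ 479.1 -132.2   97.9] q [ 0.46  0.6  -0.37  2.04  0.38  0.57 -0.24]
finger_force: 20.0
T [ 0.06  -1.171  0.095] F [4.  0.4 1. ] yaw 1.296 p [ 479.3 -132.2   97.9] q [ 0.42  0.59 -0.31  2.04  0.33  0.56 -0.39]
finger_force: 20.0
T [-0.026 -1.214  0.03 ] F [4.6 0.2 0.1] yaw 1.096 p [ 479.6 -132.3   97.9] q [ 0.39  0.59 -0.25  2.04  0.27  0.54 -0.53]
```

```bash
python3 shift.py '{"plan":[[8, 0.4, 0.8, 0, 0.1], [8, 0, 0, 0, 0.1]]}'|tail -1; python3 st.py;python3 shift.py '{"plan":[[8, 0, 0, 0, 0.1], [8, 0, 0, 0, 0.1]]}'|tail -1; python3 st.py; python3 shift.py '{"plan":[[8, 0, 0, 0, 0.1], [8, 0, 0, 0, 0.1]]}'|tail -1; python3 st.py
```

```text
finger_force: 20.0
T [-0.09  -0.902  0.009] F [4.2 0.7 1.6] yaw 0.896 p [ 479.8 -132.4   97.9] q [ 0.35  0.58 -0.19  2.04  0.21  0.54 -0.67]
finger_force: 20.0
T [-0.238 -0.913  0.044] F [ 3.9 -0.6  1.1] yaw 0.696 p [ 479.9 -132.6   97.9] q [ 0.31  0.58 -0.14  2.04  0.15  0.53 -0.81]
finger_force: 20.0
T [-0.268 -1.003  0.039] F [ 4.1 -0.7  1. ] yaw 0.496 p [ 480.1 -132.8   97.9] q [ 0.27  0.58 -0.08  2.04  0.09  0.52 -0.95]
```

```bash
python3 shift.py '{"plan":[[8, 0.9, 0.5, 0, 0.1], [8, 0, 0, 0, 0.1]]}'|tail -1; python3 st.py;python3 shift.py '{"plan":[[8, 0, 0, 0, 0.1], [8, 0, 0, 0, 0.1]]}'|tail -1; python3 st.py; python3 shift.py '{"plan":[[8, 0, 0, 0, 0.1], [8, 0, 0, 0, 0]]}'|tail -1; python3 st.py
```

```text
finger_force: 20.0
T [-0.319 -0.604  0.016] F [ 2.7 -1.6  2.7] yaw 0.295 p [ 480.2 -133.    97.9] q [ 0.23  0.58 -0.02  2.04  0.03  0.52 -1.09]
finger_force: 20.0
T [-0.46  -0.605  0.043] F [ 3.5 -2.1  2.2] yaw 0.095 p [ 480.3 -133.2   97.9] q [ 0.19  0.58  0.03  2.04 -0.03  0.52 -1.23]
finger_force: 20.0
T [-0.666 -0.678 -0.009] F [ 2.4 -2.6  3.3] yaw -0.002 p [ 480.3 -133.3   97.9] q [ 0.17  0.58  0.06  2.04 -0.07  0.52 -1.29]
```

```bash
for_() { :; }; python3 shift.py '{"plan":[[8, 0, 0, 0, 0.08]]}'|tail -1; python3 st.py;python3 shift.py '{"plan":[[8, 0, 0, 0, 0.08]]}'|tail -1; python3 st.py; python3 shift.py '{"plan":[[8, 0, 0, 0, 0.08]]}'|tail -1; python3 st.py;python3 shift.py '{"plan":[[8, 0, 0, 0, 0.08]]}'|tail -1; python3 st.py
```

```text
finger_force: 20.0
T [-0.728 -0.665  0.039] F [ 3.4 -3.9  4.3] yaw -0.08 p [ 480.3 -133.4   97.9] q [ 0.16  0.58  0.08  2.04 -0.09  0.52 -1.35]
finger_force: 20.0
T [-0.734 -0.641  0.049] F [ 2.4 -3.5  4.1] yaw -0.161 p [ 480.3 -133.5   97.9] q [ 0.14  0.58  0.11  2.04 -0.11  0.52 -1.4 ]
finger_force: 20.0
T [-0.812 -0.569  0.103] F [ 2.  -3.5  3.7] yaw -0.241 p [ 480.2 -133.6   97.9] q [ 0.13  0.58  0.13  2.04 -0.14  0.52 -1.46]
finger_force: 20.0
T [-0.826 -0.605  0.102] F [ 2.8 -3.5  3.1] yaw -0.321 p [ 480.2 -133.7   97.9] q [ 0.11  0.58  0.15  2.04 -0.16  0.52 -1.51]
```

```bash
python3 shift.py '{"plan":[[8, 0, 0, 0, 0]]}'|tail -1; python3 st.py;python3 shift.py '{"plan":[[8, 0, 0, 0, 0]]}'|tail -1; python3 st.py;python3 shift.py '{"plan":[[8, 0, 0, 0, 0]]}'|tail -1; python3 st.py
python3 -c "
from h import *
T=[]
for i in range(4): g=grab('wrist');T.append(ctrl.get_state()['wrist_torque'][2].round(3))
print(T)
save(g,'w9');g2=grab('side');save(g2,'s9')
a=cv2.resize(g['frame'][100:260,220:430],(540,411),interpolation=cv2.INTER_CUBIC)
b=cv2.resize(g2['frame'][215:300,240:290],(242,411),interpolation=cv2.INTER_CUBIC)
cv2.imwrite('pics/w9c.png',np.hstack([a,b]))"
```

```text
finger_force: 20.0
T [-1.02  -0.584 -0.057] F [ 2.3 -5.2  3.9] yaw -0.319 p [ 480.2 -133.7   97.9] q [ 0.11  0.58  0.15  2.04 -0.16  0.52 -1.51]
finger_force: 20.0
T [-1.102 -0.636  0.008] F [ 2.8 -4.2  4.6] yaw -0.318 p [ 480.2 -133.6   97.9] q [ 0.11  0.58  0.15  2.04 -0.16  0.52 -1.51]
finger_force: 20.0
T [-1.04  -0.624 -0.033] F [ 1.7 -4.6  4.2] yaw -0.318 p [ 480.2 -133.7   97.9] q [ 0.11  0.58  0.15  2.04 -0.16  0.52 -1.51]
[np.float64(-0.032), np.float64(0.006), np.float64(0.021), np.float64(-0.025)]
```

View pics/w9c.png

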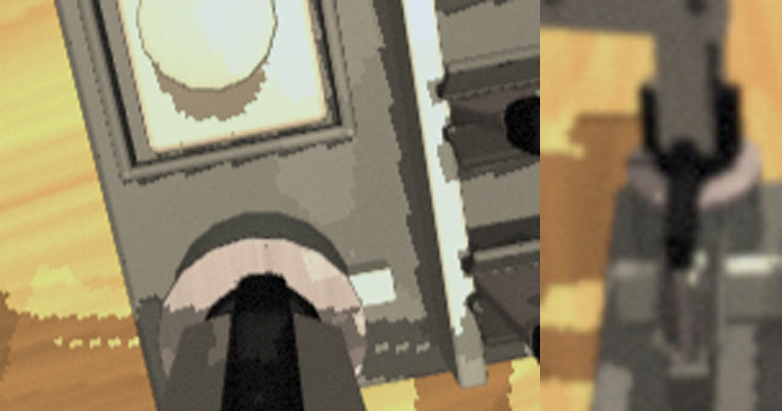

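```bash
python3 shift.py '{"plan":[[8, 0, 0, 0, 0.06]]}'|tail -1; python3 st.py;python3 shift.py '{"plan":[[8, 0, 0, 0, 0.06]]}'|tail -1; python3 st.py; python3 shift.py '{"plan":[[8, 0, 0, 0, 0.06]]}'|tail -1; python3 st.py
```

```text
finger_force: 20.0
T [-1.082 -0.576  0.072] F [ 2.9 -5.1  4.9] yaw -0.378 p [ 480.2 -133.7   97.9] q [ 0.1   0.59  0.17  2.04 -0.18  0.53 -1.55]
finger_force: 20.0
T [-1.169 -0.54   0.134] F [ 2.  -5.5  4.3] yaw -0.44 p [ 480.2 -133.8   97.9] q [ 0.09  0.59  0.18  2.04 -0.2   0.53 -1.59]
finger_force: 20.0
T [-1.146 -0.543  0.06 ] F [ 2.4 -5.4  4.8] yaw -0.5 p [ 480.1 -133.9   97.9] q [ 0.08  0.59  0.2   2.04 -0.22  0.53 -1.63]
```

Torque is up but noisy, so I'll release and check the lines before turning further.

```bash
python3 shift.py '{"plan":[[34, 0, 0, 0, 0], [34, 0, 0, 0, 0], [34, 0, 0, 0, 0], [34, 0, 0, -30, 0], [34, 0, 0, -40, 0], [34, 0, 0, 0, 0], [34, 0, 0, 0, 0], [34, 0, 0, 0, 0]]}'|sed -n 2,3p; python3 -c "
from rails import *
g=grab('wrist');save(g,'w10')
rails('w10',(430,520,-170,-90),116,130)
P=cloud(load('w10'));m=(abs(P[...,0]-478)<32)&(abs(P[...,1]+132)<32)&(P[...,2]>60)&(P[...,2]<130)
v,u=np.where(m);print(u.min(),u.max(),v.min(),v.max())
cv2.imwrite('pics/w10c.png',cv2.resize(g['frame'][v.min()-5:v.max()+5,u.min()-5:u.max()+5],(700,int(700*(v.max()-v.min()+10)/(u.max()-u.min()+10))),interpolation=cv2.INTER_CUBIC))
z=load('w1');cv2.imwrite('pics/none.png',z['im'][:2,:2])"
```

```text
tcp_pos: [478.4, -131.7, 166.4]
eef_rot: [3.141, 0.003, -0.499]
764 c [ 479.2 -133.4] size [12. 39.] dir 2.628 z 123.1
293 355 167 236
```

View pics/w10c.png

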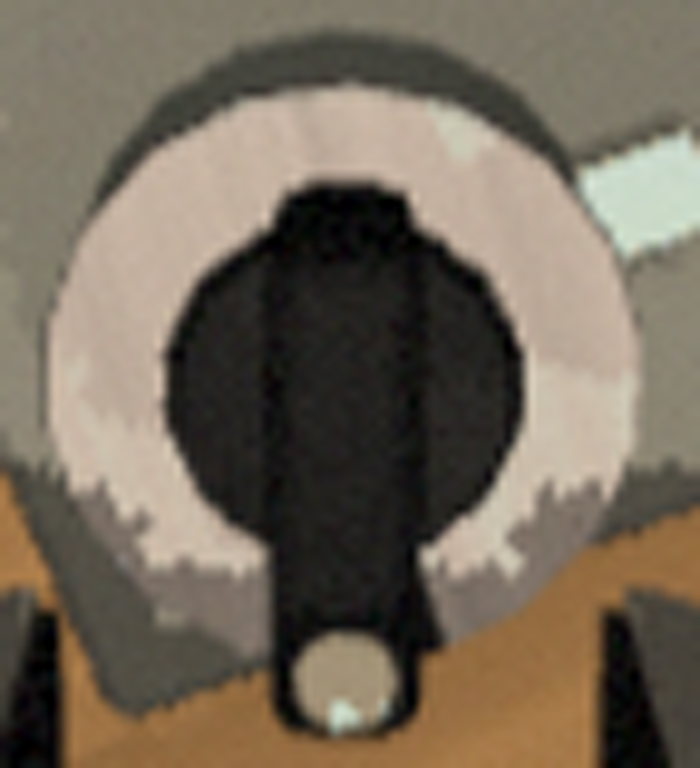

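The dot end of the wing is at (345,680), and a thin black sliver, the collar's line, shows just right of the wing at (430,620). I'll compare its angle to the wing now and at the start.

```bash
python3 -c "
from h import *
C=np.array([478.3,-132.5])
def px(n,u,v,h):
    d=onz(load(n),u,v,h)[:2]-C;return np.hypot(*d).round(1),np.arctan2(d[1],d[0]).round(3)
for n,L in [('w4',[(230+123/3,90+117/3),(230+126/3,90+127/3)]),('w1',[(280+150/4,70+208/4)]),('w5',[(230+288/3,90+138/3)]),('w10',[(288+428*.1029,162+600*.1029),(288+435*.1029,162+635*.1029)])]:
    for q in L: print(n,[px(n,*q,h) for h in (86,94)])
# unwrap annulus at z=87: gray by angle for radii 18..26
for n in ['w1','w5','w8','w10']:
    z=load(n);W=np.linalg.inv(z['W']);print(n)
    for r in (19,21,23,25):
        o=[]
        for a in np.arange(0,6.28,.105):
            p=W@np.array([C[0]+r*np.cos(a),C[1]+r*np.sin(a),87,1]);u=p[0]/p[2]*z['f']+z['c'][0];v=p[1]/p[2]*z['f']+z['c'][1]
            o.append(int(cv2.getRectSubPix(z['im'],(1,1),(float(u),float(v))).mean()))
        print(r,o)
"
```

```text
w4 [(np.float64(24.1), np.float64(-1.437)), (np.float64(24.2), np.float64(-1.384))]
w4 [(np.float64(26.9), np.float64(-1.436)), (np.float64(26.9), np.float64(-1.388))]
w1 [(np.float64(24.3), np.float64(-1.462)), (np.float64(24.3), np.float64(-1.458))]
w5 [(np.float64(24.7), np.float64(-1.439)), (np.float64(24.2), np.float64(-1.44))]
w10 [(np.float64(22.6), np.float64(3.04)), (np.float64(19.9), np.float64(3.081))]
w10 [(np.float64(25.9), np.float64(3.014)), (np.float64(23.1), np.float64(3.047))]
w1
19 [199, 198, 196, 197, 197, 198, 200, 199, 199, 198, 200, 199, 198, 156, 32, 46, 44, 36, 32, 30, 74, 110, 110, 175, 198, 196, 196, 191, 193, 194, 193, 191, 192, 194, 194, 196, 194, 181, 196, 169, 176, 184, 137, 76, 42, 57, 69, 37, 75, 154, 198, 201, 200, 198, 199, 200, 199, 197, 198, 198]
21 [200, 200, 200, 201, 199, 197, 196, 197, 199, 198, 199, 199, 200, 193, 81, 45, 31, 35, 27, 41, 106, 109, 116, 159, 195, 193, 194, 192, 192, 192, 192, 195, 193, 194, 193, 193, 201, 205, 209, 208, 205, 211, 164, 126, 117, 133, 53, 151, 182, 197, 203, 202, 198, 200, 202, 199, 198, 198, 198, 198]
23 [202, 
[... 3453 characters left out ...]
186, 187, 171, 170, 171, 172, 173, 170, 169, 172, 176, 177, 178, 179, 179, 182, 174, 170, 182, 181, 177]
23 [179, 179, 180, 178, 180, 178, 173, 169, 172, 181, 185, 185, 186, 186, 144, 130, 120, 159, 150, 109, 113, 113, 112, 24, 15, 61, 47, 21, 12, 74, 110, 113, 150, 136, 111, 113, 151, 187, 186, 186, 187, 172, 173, 174, 173, 173, 173, 173, 173, 170, 180, 181, 178, 178, 181, 178, 169, 182, 181, 178]
25 [183, 181, 180, 180, 177, 174, 167, 170, 174, 177, 181, 182, 183, 171, 144, 109, 107, 112, 110, 113, 107, 109, 115, 41, 68, 139, 136, 48, 11, 82, 108, 113, 119, 116, 116, 107, 116, 177, 186, 188, 190, 176, 177, 179, 179, 177, 176, 176, 177, 174, 182, 192, 182, 179, 183, 180, 170, 184, 180, 180]
```

The collar line now lags the wing by about 0.33 rad; they were aligned at the start. That agrees with the torque rise at 1.87 rad of turning. I'll back off and confirm from a clearer angle.

```bash
python3 shift.py '{"plan":[[50, 0, 0, -40, -0.15], [50, 0, 0, -40, -0.15], [50, 0, 0, 0, -0.15], [50, 0, 0, 0, -0.15], [50, 0, 0, 0, -0.15], [50, 0, 0, 0, -0.15], [50, 0, 0, 0, -0.15], [50, 0, 0, 0, -0.15], [50, 0, 0, 0, -0.15], [50, 0, 0, 0, -0.15], [50, 0, 0, 0, -0.15], [50, 0, 0, 0, -0.15]]}'|sed -n 2,3p;  python3 shift.py '{"plan":[[50, 0, 0, 0, -0.15], [50, 0, 0, 0, -0.15], [50, 0, 0, 0, -0.15], [50, 0, 0, 0, 0], [50, 0, 0, 0, 0]]}'|sed -n 2,3p; python3 -c "
from rails import *
g=grab('wrist');save(g,'w11')
rails('w11',(430,520,-170,-90),116,130);rails('w11',(530,600,-190,-100),95,115);rails('w11',(430,640,-320,-170),125,150)
z=load('w11');W=np.linalg.inv(z['W']);p=W@np.array([478.5,-132.7,95,1]);u=int(p[0]/p[2]*z['f']+z['c'][0]);v=int(p[1]/p[2]*z['f']+z['c'][1]);print(u,v)
cv2.imwrite('pics/w11c.png',cv2.resize(g['frame'][v-32:v+32,u-40:u+40],(800,600),interpolation=cv2.INTER_CUBIC)[:600])"
```

```text
tcp_pos: [478.6, -132.1, 246.0]
eef_rot: [-3.139, -0.0, 1.306]
tcp_pos: [478.9, -132.3, 246.5]
eef_rot: [-3.14, -0.001, 1.746]
473 c [ 477.7 -132.6] size [12.3 39.6] dir 2.638 z 122.9
591 c [ 554.9 -145. ] size [29.2 28.4] dir 1.235 z 103.8
511 c [ 468.6 -214.6] size [52.  10.1] dir 1.444 z 138.6
435 c [ 514.6 -217.1] size [45.9 10.3] dir 1.447 z 138.2
322 186
```

View pics/w11c.png

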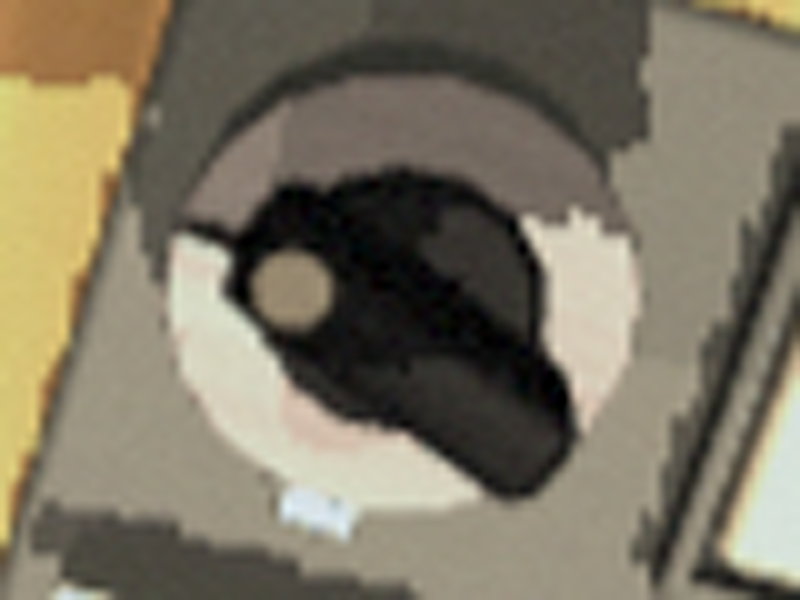

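The collar line is clearly visible at (205,233), beside the wing's dot end.

```bash
python3 -c "
from h import *
for c in [(478.3,-132.5),(477.9,-132.6)]:
  for uv in [(190,228),(205,233),(220,238)]:
    d=onz(load('w11'),282+uv[0]/10-.45,154+uv[1]*64/600-.45,86)[:2]-np.array(c);a=np.arctan2(d[1],d[0]);print(np.hypot(*d).round(1),a.round(3),'slip',(a-2.635+.01).round(3))
print(ctrl.get_state()['time_s'])"
```

```text
25.4 3.0 slip 0.375
23.6 3.002 slip 0.377
21.8 3.005 slip 0.38
25.0 2.993 slip 0.368
23.2 2.995 slip 0.37
21.4 2.998 slip 0.373
32.5
```

```bash
python3 -c "
from plant import ctrl
print(ctrl.job_done())"
```

```text
the job is handed in; nothing more can be done
None
```

I handed the job in at about 32 s; no verdict came back. The middle and narrow plates are down in their bays (the wide plate was absent), the guard is flat in the tray about 3 mm off centre, and the clutch has slipped once, by about 0.37 rad.

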